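# Level the teapot inspection turntable and face the spout to its index

### The arm

A 6-joint arm with a two-finger parallel gripper is mounted at the origin on the work surface. World frame = base frame: x ahead of the robot, y to its left, z up, the work surface at z = 0. Lengths are in m, angles in rad, forces in N, time in s.
With the tool pointing down it reaches from about 0.375 to 0.9 m from the base axis. Payload 3.1 kg.
Tool frame: the origin (TCP) lies midway between the tips of the shut fingers; the grasp point (between the pads) lies 19 mm behind it; z points along the fingers, x is the direction in which the jaws open and shut, and the axes are right-handed (so a half turn about z gives the same grasp; the last joint's range is limited). The gripper opens to 87 mm and grips with 3 to 60 N. Pads are 19 mm wide; open, the fingers measure 117 mm over their backs; the gripper's body (75 mm by 190 mm) begins 51 mm behind the grasp point.
Start: joints at [1.155, 0.527, 1.433, -0, 1.181, -0.178], TCP at [0.147, 0.608, 0.223] pointing down, gripper open.
Joint ranges: [-3.08, 3.08], [-0.75, 2.2], [0.22, 2.44], [-1.43, 4.57], [0, 2.65], [-2.85, 2.85]. Speed limits (rad/s): [2.79, 2.79, 3.14, 3.14, 3.14, 3.14].

### API

Orientations are given as a unit quaternion [x, y, z, w].
In Python, from rig import * gives the robot as it stands.
- The arm moves only by the tool drive_tool, never from a script. Its argument "plan" is a list of rows, each an object with "offset": the shift along the tool's x, y, z in cm, a list of three; "delta_rot": the turn, a rotation vector about the tool's x, y, z in degrees, a list of three; "jaw": the finger opening in cm, from 0 to 8.7. In form: [{"offset": [dx, dy, dz], "delta_rot": [wx, wy, wz], "jaw": jaw}, ...]. A call has exactly 8 rows; each row is the pose to reach, as a shift and turn from the pose commanded when the call began, along the tool's axes at that moment; what a row does not reach only later rows make up. A row lasts 1/12 s, in which the tool goes at most 41.7 mm and 7.16 degrees, less where a joint would pass 70% of its speed; a pose out of reach is approached as far as the arm can. A call with a gripper value outside its range is refused whole. The fingers move at their own pace and stop on an object; "squeeze" is the grip in N (left out, the last holds). Time passes only in rows, so rows that repeat a pose let the fingers close, or fill a call up. It gives the time, the measured TCP pose, the force and the opening at its end, in the units of the state.
- get_obs(): the state, without advancing time (a new reading comes with each control period).
- camera(name): name is "scene" or "side" or "wrist"; returns the picture (420x560x3 uint8, red, green, blue); there is no depth.
- calibration(name): a dict with "K" (3x3 intrinsics, pixels), "pose" (4x4, takes a point from camera to world coordinates); the wrist camera has in their place "tool_from_camera" (4x4, takes a point from camera to tool coordinates, whose origin is the TCP and whose axes are the tool frame's). Camera axes: x right, y down, z forward; pixel columns grow to the right and rows downward; lengths in m; the calibration is good to about 2 mm. A picture is of the moment at which its call begins: read the wrist's pose just before it. calibration takes no time and is no camera call.
- hand_in(): hands the job in, once; it reports no verdict.
The state is a dict: "time": time; "q": joint angles; "joint_velocities": joint speeds; "joint_torque": joint torques, N m; "position": TCP position; "tool_rot": TCP orientation; "ft_force": force on the tool from outside, world axes, zero at the start; "moment": the same for the moment, N m; "grip_width": finger opening in m.
Only numpy, scipy, OpenCV 4.12 (cv2) and the standard library are available. Lean on these libraries where they do the work, as an engineer would, in place of code of your own. Each camera call takes 0.05 s, during which the arm holds its last target.

### The job

Get the little inspection stand ready for the red-brown teapot on it: level the platform by turning the two crank knobs at its arms until each ball level has its ball resting between the two lines, and turn the turntable so that the teapot's spout points at the steel index on the platform. Knobs and turntable each have an upright peg to turn them by; keep off the teapot itself, and leave the other things on the table where they stand.

Things in the scene. Friction and masses are not known exactly. Their poses are not given: they have to be found in the camera images.
- stand: Fixed wooden levelling stand; it does not slide. Origin: underside centre, on the table, straight below the platform's pivot. Its +x axis runs along arm A and its +y axis along arm B (horizontal); arms A and B are the two legs of an L at whose ends the knobs stand. Seen from the robot, A is the left one, B the right one. On a central pivot 48 mm up sits a 220 x 220 mm wooden platform, 8 mm thick (top 58 mm above the table when level).
- tilt_a (a joint): Tilt of the platform along arm A (rad), 0 = level, positive = the A end is high. Shown by the ball level at point level_a. Turning knob A by 1 rad counter-clockwise (seen from above) raises tilt_a by 0.05 rad; clockwise lowers it. Independent of knob B. A single reading is off by up to about 0.015 rad: average several. Range of knob turn 2.1 rad either side of level.
- tilt_b (a joint): Tilt of the platform along arm B (rad), 0 = level, positive = the B end is high. Shown by the ball level at point level_b. Knob B acts on it as knob A does on tilt_a: 0.05 rad per rad, counter-clockwise raises.
- level_a (a point): Middle of ball level A: a 108 x 20 mm white trough, parallel to arm A, just off the platform's edge away from knob B, 128 mm from the pivot, on the steel cross bar under the platform. A dark 12 mm steel ball rolls to the low end, 3.5 mm per 0.01 rad of tilt; two black lines 23 mm apart mark the middle. Ball between the lines = level in this direction.
- level_b (a point): Middle of ball level B: the same, parallel to arm B, on the platform's edge away from knob A, 98 mm from the pivot.
- centre_a (a point): Centre of knob A's top face, 84 mm above the table, on its vertical turning axis, 165 mm from the pivot. The knob is a dark disc 80 mm across, its top face flat except for one brass crank peg. It stays at this height as it turns. Friction about 0.1 N m (3 N at the peg); it stays where it is left.
- centre_b (a point): Same for knob B, except that knob B stands on a steel cross bar that turns about arm B's line with tilt_a: while tilt_a is not 0 its disc and peg lean sideways by that small angle about that line, 48 mm above the table (peg top up to 7 mm off); once A is level it is upright.
- pin_a (a point): Middle of the top end of knob A's brass crank peg, 122 mm above the table. Peg 12 mm in diameter, 38 mm tall, upright, 32 mm from the knob's axis; it goes round with the knob. The peg's direction does not tell where level is: it differs each time.
- pin_b (a point): Same for knob B's peg.
- turntable (a joint): Turntable angle (rad), counter-clockwise positive; the spout points at the index at 0 and at 6.283 (a full turn). Turns freely either way past both, with friction 0.06 N m (1 N at its peg), and stays where it is left. A dark disc 160 mm across, 10 mm thick, its top 70 mm above the table when level, tilting with the platform about the pivot.
- axis (a point): Centre of the turntable's top face, on its axis, 70 mm above the table.
- peg (a point): Middle of the top end of the steel peg on the turntable: 12 mm in diameter, 40 mm tall, 64 mm from the axis, 90 degrees clockwise of the spout (seen from above).
- spout (a point): Reference point on the turntable, 85 mm from its axis in the direction of the spout, a little beyond the spout's tip.
- index (a point): Where the steel index on the platform points: 85 mm from the turntable's axis, 9 mm inside the index's inner end, midway between arms A and B. The index is a 39 x 10 mm bar pointing at the axis, its top 12 mm above the platform top and level with the turntable's top.
- pot: Red-brown clay teapot stuck to the middle of the turntable: body 74 mm across, 64 mm tall, standing on the turntable (its top 134 mm above the table), spout reaching 75 mm from the axis along its +x, handle reaching 72 mm along -x. Origin: underside centre. Do not push it.
- cup1: Red-brown clay cup, 62 mm across, 52 mm tall, in front of the stand between the knobs; loose; leave it where it stands
- cup2: White cup, 60 mm across, 50 mm tall, beside knob A; loose; leave it where it stands
- caddy: Dark round jar with wooden cap, 62 mm across, 105 mm tall, beside knob B; loose; leave it where it stands
- bowl: Dark clay bowl, 104 mm across, 42 mm tall, in front on the right; loose; leave it where it stands
- bigpot: Larger buff teapot, body 120 mm across, 112 mm tall, on the right; loose; leave it where it stands
- scoop: Wooden scoop, 160 mm long, lying on the left; loose; leave it where it stands
- mug: Buff mug, 68 mm across, 75 mm tall, on the left behind; loose; leave it where it stands

How it is judged:
By the outcome, as a careful person would: the job done as asked, in the order asked, and still so for the second after the job is handed in, with the robot touching nothing.
It also fails if it takes over 72 s, if anything falls off the work surface, if the arm or the gripper's body presses on something with over 40 N, if the wrist force passes 120 N, or if a joint passes its speed limit or range.

## Working session

There is one attempt and no reset: what is moved stays moved. The work goes in short steps, Python scripts to look and compute and a tool call to move; the robot and the scene stay as the last step left them, time stands still between calls to the robot, and variables do not carry over. Pictures are saved under pics/ and viewed, and the job is handed in when it is done.

Besides the shell and the picture viewer there is one more tool, called by a JSON object that holds its "method" and its "body". drive_tool: Moves the arm, as the interface text tells. Its arguments: {"type":"object","properties":{"plan":{"type":"array","items":{"type":"object","properties":{"offset":{"type":"array","items":{"type":"number"}},"delta_rot":{"type":"array","items":{"type":"number"}},"jaw":{"type":"number"}}}},"squeeze":{"type":"number"}},"required":["plan"]}

```bash
mkdir -p pics; ls; python3 - <<'E'
from rig import *
import cv2
o=get_obs(); print(o)
for n in ["scene","side","wrist"]:
    im=camera(n); cv2.imwrite(f"pics/{n}0.png",im[:,:,::-1]); print(n,calibration(n))
E
```

```text
pics
{'time': 0.0, 'q': array([ 1.15552021e+00,  5.28447301e-01,  1.43388169e+00, -3.99300680e-05,
        1.18138305e+00, -1.78517290e-01]), 'joint_velocities': array([-9.39362985e-04,  2.70032027e-04, -4.03412778e-05,  2.55387396e-05,
       -1.92153594e-03, -6.99759025e-05]), 'joint_torque': array([-5.23045983e-04, -4.40034628e+01, -1.76596731e+01,  6.34554913e-02,
        5.82012499e-02, -1.61923731e-04]), 'position': array([0.14629374, 0.60689727, 0.22158977]), 'tool_rot': array([ 7.85664353e-01,  6.18652084e-01, -9.27084445e-04,  5.13620421e-04]), 'ft_force': array([ 0.68747568,  0.10138637, -0.57972234]), 'moment': array([0.00545098, 0.01704444, 0.01868435]), 'grip_width': 0.08697917292546753}
scene {'K': array([[426.01134113,   0.        , 282.89215434],
       [  0.        , 426.01134113, 207.35216253],
       [  0.        ,   0.        ,   1.        ]]), 'pose': array([[-0.30836144,  0.53882736, -0.78395044,  1.50446371],
       [ 0.95118923,  0.16396023, -0.26144997,  0.30712456],
       [-0.0123397 , -0.82630631, -0.5630858 ,  0.80747903],
       [ 0.        ,  0.        
[... 279 characters left out ...]
963815,  0.52679794, -0.61221792,  1.12605918],
       [ 0.02214546, -0.76826741, -0.63974586,  1.32571596],
       [ 0.        ,  0.        ,  0.        ,  1.        ]])}
wrist {'K': array([[289.13690166,   0.        , 277.52110859],
       [  0.        , 289.13690166, 208.40997118],
       [  0.        ,   0.        ,   1.        ]]), 'tool_from_camera': array([[ 9.99999800e-01, -4.70864226e-04, -4.21072223e-04,
        -1.79186125e-04],
       [ 5.69509001e-04,  9.60430668e-01,  2.78518595e-01,
        -7.65871621e-02],
       [ 2.73266234e-04, -2.78518780e-01,  9.60430744e-01,
        -1.62449654e-01],
       [ 0.00000000e+00,  0.00000000e+00,  0.00000000e+00,
         1.00000000e+00]])}
```

View pics/scene0.png

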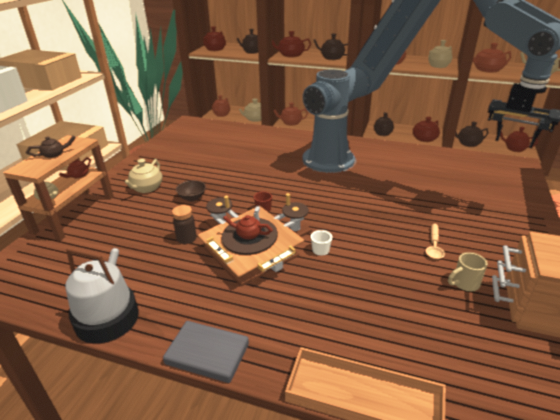

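View pics/side0.png

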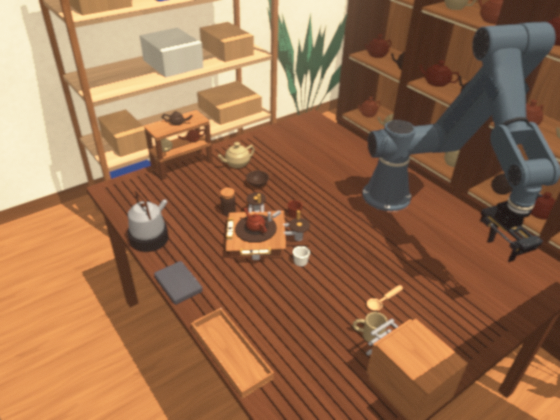

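View pics/wrist0.png

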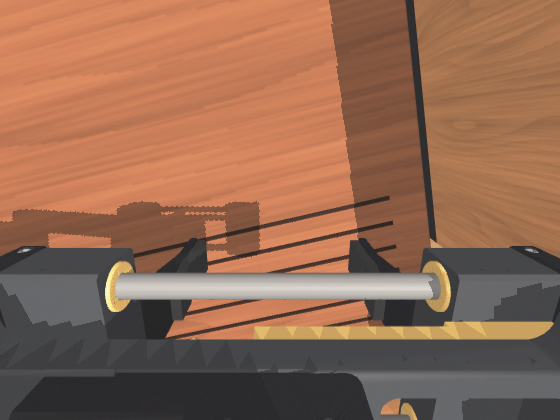

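```bash
python3 - <<'E'
import cv2
a=cv2.imread("pics/scene0.png")[175:285,165:345]; cv2.imwrite("pics/s0z.png",cv2.resize(a,(792,484),interpolation=cv2.INTER_CUBIC))
a=cv2.imread("pics/side0.png")[170:280,200:330]; cv2.imwrite("pics/d0z.png",cv2.resize(a,(650,550),interpolation=cv2.INTER_CUBIC))
E
```

```text
(no output)
```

View pics/s0z.png

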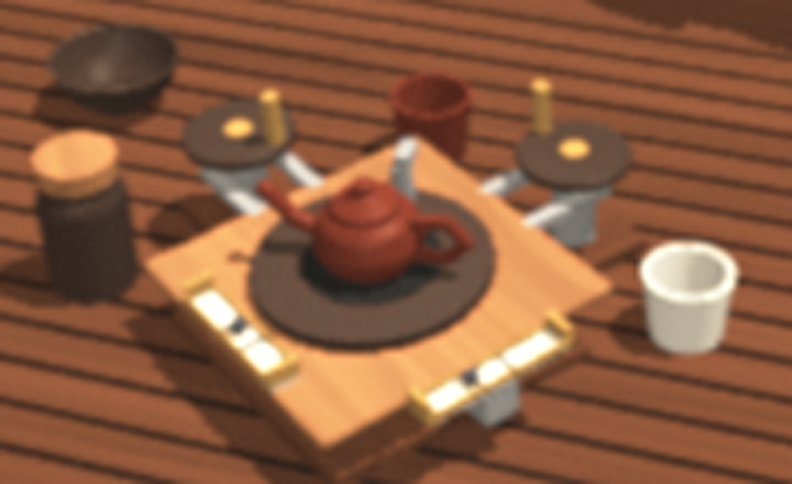

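View pics/d0z.png

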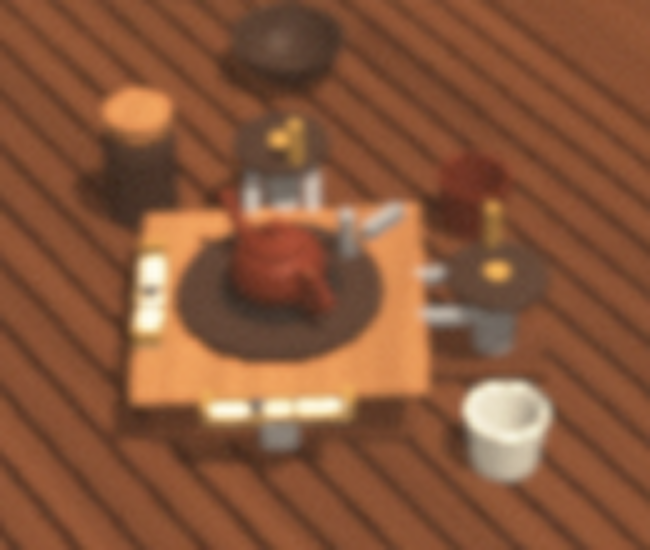

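```bash
cat > h.py <<'E'
import numpy as np, cv2
from scipy.spatial.transform import Rotation as R
from scipy.optimize import least_squares
def campose(name,cal,obs=None):
    if 'pose' in cal: return cal['pose']
    T=np.eye(4); T[:3,:3]=R.from_quat(obs['tool_rot']).as_matrix(); T[:3,3]=obs['position']
    return T@cal['tool_from_camera']
def ray(cal,T,uv):
    d=T[:3,:3]@np.linalg.inv(cal['K'])@np.array([uv[0],uv[1],1.]); return T[:3,3],d
def atz(cal,T,uv,z):
    o,d=ray(cal,T,uv); return o+d*(z-o[2])/d[2]
def proj(cal,T,p):
    c=np.linalg.inv(T)@np.append(p,1); u=cal['K']@c[:3]; return u[:2]/u[2]
E
python3 - <<'E'
from rig import *
from h import *
S=lambda u,v:(165+u/4.4,175+v/4.4)
D=lambda u,v:(200+u/5,170+v/5)
for n,f,pts in [("scene",S,dict(cA=(573,148,.084),cB=(238,128,.084),pA=(541,85,.122),pB=(270,97,.122),lA=(492,370,.058),lB=(242,325,.058),ax=(372,268,.07))),
 ("side",D,dict(cA=(497,271,.084),cB=(280,139,.084),pA=(493,205,.122),pB=(298,123,.122),lA=(278,408,.058),lB=(150,295,.058)))]:
    c=calibration(n)
    for k,(u,v,z) in pts.items(): print(n,k,atz(c,c['pose'],f(u,v),z).round(4))
E
```

```text
scene cA [0.4929 0.0087 0.084 ]
scene cB [ 0.5372 -0.2211  0.084 ]
scene pA [ 0.4798 -0.018   0.122 ]
scene pB [ 0.5473 -0.1887  0.122 ]
scene lA [0.6975 0.0189 0.058 ]
scene lB [ 0.7034 -0.1435  0.058 ]
scene ax [ 0.6402 -0.0809  0.07  ]
side cA [0.4953 0.0123 0.084 ]
side cB [ 0.539  -0.2175  0.084 ]
side pA [ 0.4791 -0.0165  0.122 ]
side pB [ 0.5431 -0.1855  0.122 ]
side lA [0.7011 0.0194 0.058 ]
side lB [ 0.7115 -0.1399  0.058 ]
```

{"method": "drive_tool", "body": {"plan": [{"offset":[-4,6,-0.6],"delta_rot":[0,0,0],"jaw":4},{"offset":[-7,10,-1],"delta_rot":[0,0,0],"jaw":4},{"offset":[-9.5,13.5,-1.5],"delta_rot":[0,0,0],"jaw":4},{"offset":[-12,17,-2],"delta_rot":[0,0,0],"jaw":4},{"offset":[-14.3,20.3,-2.5],"delta_rot":[0,0,0],"jaw":4},{"offset":[-16.5,23.5,-2.5],"delta_rot":[0,0,0],"jaw":4},{"offset":[-18.5,26.5,-2.5],"delta_rot":[0,0,0],"jaw":4},{"offset":[-18.5,26.5,-2.5],"delta_rot":[0,0,0],"jaw":4}]}}

```text
time: 0.82
position: [0.3623, 0.3632, 0.2477]
tool_rot: [0.786, 0.618, 0.0, 0.0]
ft_force: [0.8, 0.4, 0.5]
grip_width: 0.0432
```

{"method": "drive_tool", "body": {"plan": [{"offset":[-28.5,15,0],"delta_rot":[0,0,-13],"jaw":4},{"offset":[-28.5,15,0],"delta_rot":[0,0,-13],"jaw":4},{"offset":[-28.5,15,0],"delta_rot":[0,0,-13],"jaw":4},{"offset":[-28.5,15,0],"delta_rot":[0,0,-13],"jaw":4},{"offset":[-28.5,15,0],"delta_rot":[0,0,-13],"jaw":4},{"offset":[-28.5,15,0],"delta_rot":[0,0,-13],"jaw":4},{"offset":[-28.5,15,0],"delta_rot":[0,0,-13],"jaw":4},{"offset":[-28.5,15,0],"delta_rot":[0,0,-13],"jaw":4}]}}

```text
time: 1.48
position: [0.4398, 0.0511, 0.2476]
tool_rot: [0.711, 0.703, 0.0, 0.0]
ft_force: [0.7, 0.6, -0.0]
grip_width: 0.0401
```

```bash
python3 - <<'E'
from rig import *
from h import *
o=get_obs(); im=camera("wrist"); cv2.imwrite("pics/w1.png",im[:,:,::-1]); print(o['position'],o['tool_rot'],o['q'],o['time'])
E
```

```text
[0.43978258 0.05109907 0.2475901 ] [7.10729661e-01 7.03465233e-01 2.22561453e-05 1.20135781e-04] [-1.37662596e-01  2.45798007e-01  1.83736174e+00 -1.26910209e-04
  1.05821502e+00 -1.69812320e+00] 1.4833
```

View pics/w1.png

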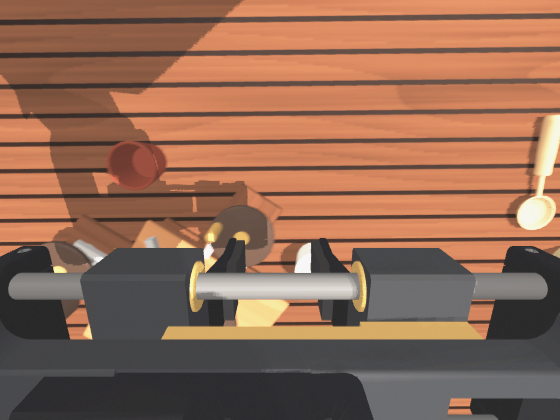

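{"method": "drive_tool", "body": {"plan": [{"offset":[-12.5,27,-3.5],"delta_rot":[0,0,0],"jaw":4},{"offset":[-12.5,27,-3.5],"delta_rot":[0,0,0],"jaw":4},{"offset":[-12.5,27,-3.5],"delta_rot":[0,0,0],"jaw":4},{"offset":[-12.5,27,-3.5],"delta_rot":[0,0,0],"jaw":4},{"offset":[-12.5,27,-3.5],"delta_rot":[0,0,0],"jaw":4},{"offset":[-12.5,27,-3.5],"delta_rot":[0,0,0],"jaw":4},{"offset":[-12.5,27,-3.5],"delta_rot":[0,0,0],"jaw":4},{"offset":[-12.5,27,-3.5],"delta_rot":[0,0,0],"jaw":4}]}}

```text
time: 2.2
position: [0.7141, -0.078, 0.282]
tool_rot: [0.711, 0.703, 0.001, 0.003]
ft_force: [1.4, -0.1, 0.1]
grip_width: 0.0398
```

```bash
python3 - <<'E'
from rig import *
from h import *
for i in range(3):
    o=get_obs(); im=camera("wrist"); cv2.imwrite(f"pics/w2_{i}.png",im[:,:,::-1]); print(o['position'],o['tool_rot'],o['time'])
np.save("w2.npy",np.r_[o['position'],o['tool_rot']])
E
```

```text
[ 0.71407385 -0.07795277  0.28197432] [0.71142291 0.70275716 0.00116303 0.00290999] 2.2
[ 0.71244364 -0.07700233  0.28149683] [7.11351002e-01 7.02834935e-01 6.32661906e-04 1.55124000e-03] 2.25
[ 0.70955465 -0.07524807  0.2811248 ] [ 7.11042546e-01  7.03148830e-01 -2.15867210e-04 -4.16092481e-04] 2.3
```

View pics/w2_0.png

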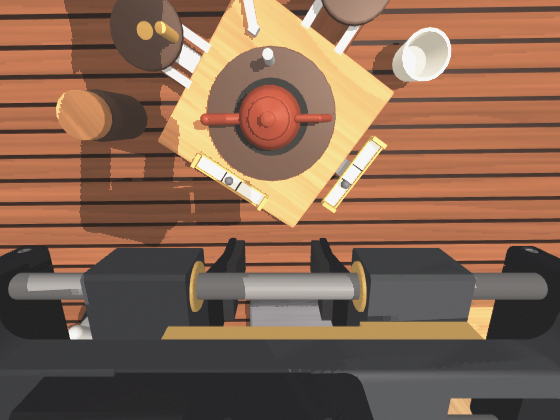

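```bash
python3 - <<'E'
import cv2, numpy as np
rows=[]
for i in range(3):
    im=cv2.imread(f"pics/w2_{i}.png")
    a=cv2.resize(im[135:220,180:280],(400,340),interpolation=cv2.INTER_CUBIC)
    b=cv2.resize(im[130:215,310:395],(340,340),interpolation=cv2.INTER_CUBIC)
    rows.append(np.hstack([a,b]))
o=np.vstack(rows); cv2.imwrite("pics/lv2.png",cv2.resize(o,None,fx=.58,fy=.58,interpolation=cv2.INTER_AREA))
E
```

```text
(no output)
```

View pics/lv2.png

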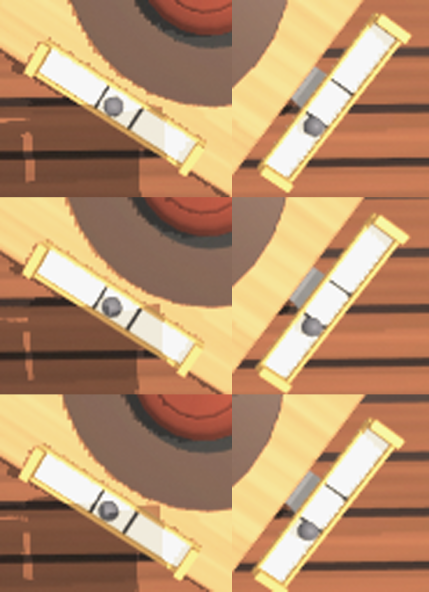

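{"method": "drive_tool", "body": {"plan": [{"offset":[0,-3.5,-8],"delta_rot":[0,0,0],"jaw":4},{"offset":[0,-3.5,-8],"delta_rot":[0,0,0],"jaw":4},{"offset":[0,-3.5,-8],"delta_rot":[0,0,0],"jaw":4},{"offset":[0,-3.5,-8],"delta_rot":[0,0,0],"jaw":4},{"offset":[0,-3.5,-8],"delta_rot":[0,0,0],"jaw":4},{"offset":[0,-3.5,-8],"delta_rot":[0,0,0],"jaw":4},{"offset":[0,-3.5,-8],"delta_rot":[0,0,0],"jaw":4},{"offset":[0,-3.5,-8],"delta_rot":[0,0,0],"jaw":4}]}}

```text
time: 3.02
position: [0.6728, -0.0736, 0.3607]
tool_rot: [0.711, 0.704, -0.001, -0.001]
ft_force: [-0.6, -0.7, -0.6]
grip_width: 0.0399
```

```bash
python3 - <<'E'
from rig import *
from h import *
P=[]
for i in range(5):
    o=get_obs(); im=camera("wrist"); cv2.imwrite(f"pics/w3_{i}.png",im[:,:,::-1]); print(o['position'],o['tool_rot'],o['time']); P.append(np.r_[o['position'],o['tool_rot']])
np.save("w3.npy",P)
cv2.imwrite("pics/w3z.png",cv2.resize(im[0:240,80:460,::-1],(760,480),interpolation=cv2.INTER_CUBIC))
E
```

```text
[ 0.67283797 -0.07358985  0.36069309] [ 0.71050667  0.70368838 -0.00084162 -0.00148932] 3.0167
[ 0.67306192 -0.07375747  0.3608982 ] [ 7.10556908e-01  7.03638183e-01 -6.98800556e-04 -1.30359260e-03] 3.0667
[ 0.67325846 -0.07386538  0.36117456] [ 7.10578680e-01  7.03616789e-01 -5.78199008e-04 -1.01021300e-03] 3.1167
[ 0.67338785 -0.07396121  0.36147149] [ 7.10599155e-01  7.03596538e-01 -4.20436984e-04 -7.58967372e-04] 3.1667
[ 0.67347084 -0.07400695  0.36171269] [ 7.10621567e-01  7.03574132e-01 -3.21756718e-04 -5.71016765e-04] 3.2167
```

View pics/w3z.png

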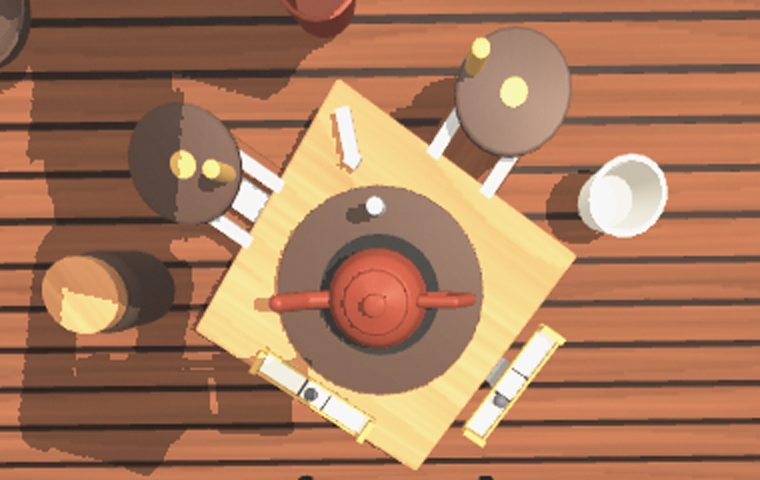

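```bash
cat >> h.py <<'E'
def obs7(p): return dict(position=p[:3],tool_rot=p[3:])
E
python3 - <<'E'
from rig import *
from h import *
c=calibration("wrist"); P=np.load("w3.npy")[4]; T=campose("wrist",c,obs7(P))
S=lambda u,v:(80+u/2-.25,v/2-.25)
pts=dict(cA=(514,92,.084),cB=(183,165,.084),pA=(481,46,.122),pB=(211,169,.122),peg=(374,204,.110),ax=(380,290,.07),lid=(373,304,.134),spout=(272,303,.12),handle=(472,298,.11),idx_in=(352,164,.070),idx_out=(341,109,.070),caddy=(85,295,.105))
W={}
for k,(u,v,z) in pts.items():
    W[k]=atz(c,T,S(u,v),z); print(k,W[k].round(4))
def f(p):
    x,y,t=p; a=np.array([np.cos(t),np.sin(t)]);b=np.array([-a[1],a[0]]);o=np.array([x,y])
    return np.r_[o+.165*a-W['cA'][:2],o+.165*b-W['cB'][:2]]
r=least_squares(f,[.63,-.08,2.5]); print(r.x,np.degrees(r.x[2]),r.fun)
np.save("stand.npy",r.x)
for n in 'AB':
    d=W['p'+n]-W['c'+n]; print(n,np.linalg.norm(d[:2]),np.degrees(np.arctan2(d[1],d[0])))
d=W['peg'][:2]-r.x[:2]; print('peg',np.linalg.norm(d),np.degrees(np.arctan2(d[1],d[0])), 'index dir',np.degrees(r.x[2])+45)
d=W['spout']-W['handle'];print('spoutdir',np.degrees(np.arctan2(d[1],d[0])))
d=W['idx_in'][:2]-r.x[:2]; print('idx',np.linalg.norm(d),np.degrees(np.arctan2(d[1],d[0])))
E
```

```text
cA [0.4941 0.0084 0.084 ]
cB [ 0.5377 -0.2224  0.084 ]
pA [ 0.4776 -0.02    0.122 ]
pB [ 0.5454 -0.1918  0.122 ]
peg [ 0.5668 -0.0876  0.11  ]
ax [ 0.6261 -0.0857  0.07  ]
lid [ 0.6311 -0.0888  0.134 ]
spout [ 0.6309 -0.1588  0.12  ]
handle [ 0.6298 -0.02    0.11  ]
idx_in [ 0.5364 -0.1044  0.07  ]
idx_out [ 0.5003 -0.111   0.07  ]
caddy [ 0.6252 -0.2946  0.105 ]
[ 0.63055692 -0.08533185  2.54278598] 145.6909047658575 [ 0.00014329 -0.00075902 -0.00014329  0.00075902]
A 0.03283150845859807 -120.17277920406724
B 0.03157846943168857 75.89986786923733
peg 0.06377197909197017 -177.95024059484845 index dir 190.6909047658575
spoutdir -89.52869821595704
idx 0.09603396159132406 -168.55809805788624
```

```bash
cat >> h.py <<'E'
def strips(im,c,T,stand,s=0.0003,z=.060):
    x,y,t=stand; a=np.array([np.cos(t),np.sin(t)]);b=np.array([-a[1],a[0]]);o=np.array([x,y])
    out={}
    for n,ctr,d in [('A',o-.128*b,a),('B',o-.098*a,b)]:
        e=np.array([-d[1],d[0]])
        W,H=int(.13/s),int(.04/s)
        q=[(-.065,-.02),(.065,-.02),(.065,.02),(-.065,.02)]
        src=np.float32([proj(c,T,np.append(ctr+u*d+v*e,z)) for u,v in q])
        dst=np.float32([(0,0),(W,0),(W,H),(0,H)])
        out[n]=cv2.warpPerspective(im,cv2.getPerspectiveTransform(src,dst),(W,H),flags=cv2.INTER_CUBIC)
    return out
E
python3 - <<'E'
from rig import *
from h import *
c=calibration("wrist"); P=np.load("w3.npy"); st=np.load("stand.npy")
L=[]
for i in range(5):
    im=cv2.imread(f"pics/w3_{i}.png"); o=strips(im,c,campose("wrist",c,obs7(P[i])),st); L.append(np.hstack([o['A'],np.zeros((133,10,3),np.uint8),o['B']]) if o['A'].shape[0]==133 else np.hstack([o['A'],o['B']]))
o=np.vstack(L); print(o.shape); cv2.imwrite("pics/st3.png",cv2.resize(o,(780,int(780/o.shape[1]*o.shape[0]))))
E
```

```text
(665, 876, 3)
```

View pics/st3.png

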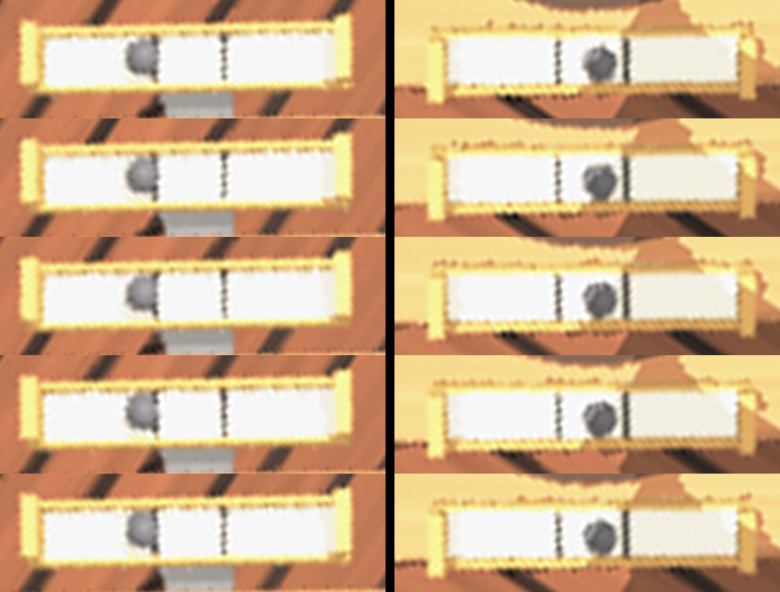

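{"method": "drive_tool", "body": {"plan": [{"offset":[5.2,-19.6,20],"delta_rot":[0,0,0],"jaw":4},{"offset":[5.2,-19.6,20],"delta_rot":[0,0,0],"jaw":4},{"offset":[5.2,-19.6,20],"delta_rot":[0,0,0],"jaw":4},{"offset":[5.2,-19.6,20],"delta_rot":[0,0,0],"jaw":4},{"offset":[5.2,-19.6,20],"delta_rot":[0,0,0],"jaw":4},{"offset":[5.2,-19.6,20],"delta_rot":[0,0,0],"jaw":4},{"offset":[5.2,-19.6,20],"delta_rot":[0,0,0],"jaw":4},{"offset":[5.2,-19.6,20],"delta_rot":[0,0,0],"jaw":4}]}}

```text
time: 3.93
position: [0.4672, -0.0167, 0.158]
tool_rot: [0.71, 0.704, -0.005, -0.009]
ft_force: [-0.9, 0.6, -0.7]
grip_width: 0.0402
```

```bash
python3 - <<'E'
from rig import *
from h import *
for i in range(3):
    o=get_obs(); im=camera("wrist");print(o['position'],o['tool_rot'],o['time'],o['q'].round(2))
cv2.imwrite("pics/w4.png",im[:,:,::-1])
E
```

```text
[ 0.46717898 -0.01672446  0.15803372] [ 0.7104461   0.70368252 -0.0048147  -0.00860602] 3.9333 [-0.28  0.43  1.87  0.    0.86 -1.84]
[ 0.47276725 -0.01842635  0.16025519] [ 0.71051695  0.70366202 -0.00245568 -0.0044032 ] 3.9833 [-0.28  0.43  1.86  0.    0.86 -1.84]
[ 0.47719798 -0.01980636  0.16201025] [ 7.10573917e-01  7.03621877e-01 -4.83837856e-04 -8.53127035e-04] 4.0333 [-0.28  0.43  1.86 -0.    0.86 -1.84]
```

View pics/w4.png

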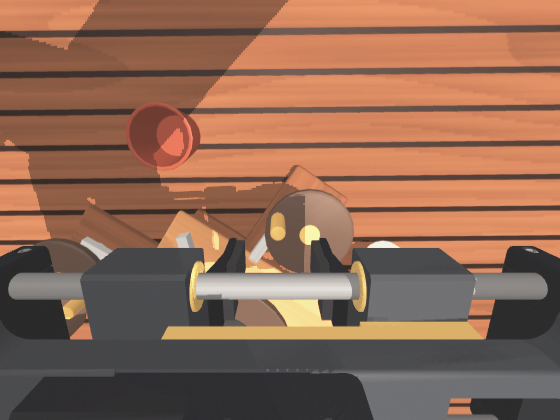

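```bash
python3 - <<'E'
from rig import *
from h import *
o=get_obs(); c=calibration("wrist"); im=camera("wrist")
T=campose("wrist",c,o)
print(o['position'],o['tool_rot'],o['time'],o['grip_width'])
print(proj(c,T,[.478,-.02,.122]),proj(c,T,[.4943,.0077,.084]))
z=im[180:260,230:380,::-1]; cv2.imwrite("pics/w5z.png",cv2.resize(z,(750,400),interpolation=cv2.INTER_CUBIC))
E
```

```text
[ 0.47972015 -0.02059515  0.16309868] [7.10601156e-01 7.03593772e-01 6.42976655e-04 1.17775124e-03] 4.0833 0.04004253436923827
[278.63108035 228.6621944 ] [309.8248394  230.71925202]
```

View pics/w5z.png

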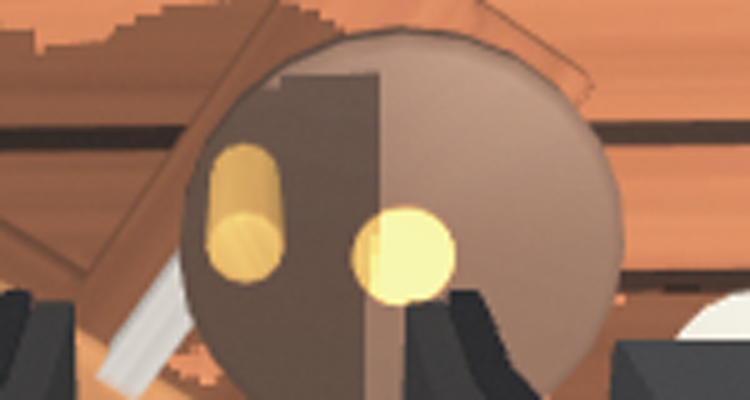

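{"method": "drive_tool", "body": {"plan": [{"offset":[0,0,3.4],"delta_rot":[0,0,0],"jaw":4},{"offset":[0,0,6.8],"delta_rot":[0,0,0],"jaw":4},{"offset":[0,0,6.8],"delta_rot":[0,0,0],"jaw":4},{"offset":[0,0,6.8],"delta_rot":[0,0,0],"jaw":2},{"offset":[0,0,6.8],"delta_rot":[0,0,0],"jaw":1},{"offset":[0,0,6.8],"delta_rot":[0,0,0],"jaw":0.8},{"offset":[0,0,6.8],"delta_rot":[0,0,0],"jaw":0.8},{"offset":[0,0,6.8],"delta_rot":[0,0,0],"jaw":0.8}], "squeeze": 12}}

```text
time: 4.8
position: [0.4792, -0.0203, 0.0962]
tool_rot: [0.711, 0.704, 0.001, 0.002]
ft_force: [0.5, 0.2, -0.1]
grip_width: 0.0143
```

```bash
python3 - <<'E'
from rig import *
o=get_obs();print(o['position'],o['tool_rot'],o['time'],o['q'].round(2),o['ft_force'],o['grip_width'])
E
```

```text
[ 0.47915088 -0.02034173  0.09619664] [0.7105527  0.7036416  0.00090151 0.00159487] 4.8 [-0.28  0.55  1.91  0.    0.68 -1.84] [ 0.4563911   0.24755182 -0.13260006] 0.014340238774222176
```

```bash
cat >> h.py <<'E'
def arc(p,quat,C,angs):
    """tool-frame cm offsets, deg about tool z, for world turns angs(deg, ccw+) of p about C"""
    Rm=R.from_quat(quat).as_matrix(); ex=Rm[:,0].copy(); ex[2]=0; ex/=np.linalg.norm(ex)
    ey=np.array([ex[1],-ex[0],0])
    v=np.array(p[:2])-np.array(C[:2])
    for a in angs:
        t=np.radians(a); w=np.array([np.cos(t)*v[0]-np.sin(t)*v[1],np.sin(t)*v[0]+np.cos(t)*v[1]])-v
        print(a,np.round([100*w@ex[:2],100*w@ey[:2]],2),"rotz",-a)
E
python3 - <<'E'
from h import *
arc([.4787,-.0202],[.71055,.70364,0,0],[.4943,.0077],[-3,-9,-16,-23,-30,-37,-44,-51])
E
```

```text
-3 [ 0.08 -0.14] rotz 3
-9 [ 0.27 -0.42] rotz 9
-16 [ 0.53 -0.71] rotz 16
-23 [ 0.82 -0.97] rotz 23
-30 [ 1.14 -1.2 ] rotz 30
-37 [ 1.49 -1.38] rotz 37
-44 [ 1.85 -1.52] rotz 44
-51 [ 2.23 -1.61] rotz 51
```

{"method": "drive_tool", "body": {"plan": [{"offset":[0.08,-0.14,0],"delta_rot":[0,0,3],"jaw":0.8},{"offset":[0.27,-0.42,0],"delta_rot":[0,0,9],"jaw":0.8},{"offset":[0.53,-0.71,0],"delta_rot":[0,0,16],"jaw":0.8},{"offset":[0.82,-0.97,0],"delta_rot":[0,0,23],"jaw":0.8},{"offset":[1.14,-1.2,0],"delta_rot":[0,0,30],"jaw":0.8},{"offset":[1.49,-1.38,0],"delta_rot":[0,0,37],"jaw":0.8},{"offset":[1.85,-1.52,0],"delta_rot":[0,0,44],"jaw":0.8},{"offset":[2.23,-1.61,0],"delta_rot":[0,0,51],"jaw":0.8}]}}

```text
time: 5.47
position: [0.4629, 0.0016, 0.096]
tool_rot: [0.945, 0.327, 0.001, 0.001]
ft_force: [-1.1, -4.5, 2.9]
grip_width: 0.0116
```

```bash
python3 - <<'E'
from rig import *
from h import *
for i in range(4):
    o=get_obs();print(o['position'],o['tool_rot'],o['time'],o['ft_force'].round(1),o['grip_width'].round(4)); im=camera("scene" if i<3 else "wrist")
    cv2.imwrite(f"pics/w6_{i}.png",im[:,:,::-1])
    if i==2: cv2.imwrite("pics/w6z.png",cv2.resize(im[175:285,165:345,::-1],(792,484),interpolation=cv2.INTER_CUBIC))
E
```

```text
Traceback (most recent call last):
AttributeError: 'float' object has no attribute 'round'
```

```bash
python3 - <<'E'
from rig import *
from h import *
for i in range(4):
    o=get_obs();print(o['position'],o['tool_rot'],o['time'],o['ft_force'].round(1),o['grip_width']); im=camera("scene" if i<3 else "side")
    cv2.imwrite(f"pics/w6_{i}.png",im[:,:,::-1])
    if i==2: cv2.imwrite("pics/w6z.png",cv2.resize(im[175:285,165:345,::-1],(792,484),interpolation=cv2.INTER_CUBIC))
    if i==3: cv2.imwrite("pics/w6d.png",cv2.resize(im[170:280,200:330,::-1],(650,550),interpolation=cv2.INTER_CUBIC))
E
```

```text
[0.46287877 0.00157358 0.09596116] [9.45096013e-01 3.26788437e-01 9.26509648e-04 1.40905431e-03] 5.4667 [-1.1 -4.5  2.9] 0.011637561544227503
[0.46272585 0.00221781 0.09591506] [0.94575722 0.32487069 0.00102019 0.00112656] 5.5167 [-1.  -2.8  4.1] 0.01149725289493911
[0.46265612 0.00213531 0.09584192] [9.44110943e-01 3.29625497e-01 8.55546877e-04 9.09812651e-04] 5.5667 [-0.6 -2.1  6.7] 0.011759462365226426
[0.4626402  0.00212547 0.09576298] [9.43715638e-01 3.30756248e-01 7.72185780e-04 7.08447526e-04] 5.6167 [-1.7 -1.2  7.5] 0.011129241372770179
```

View pics/w6z.png

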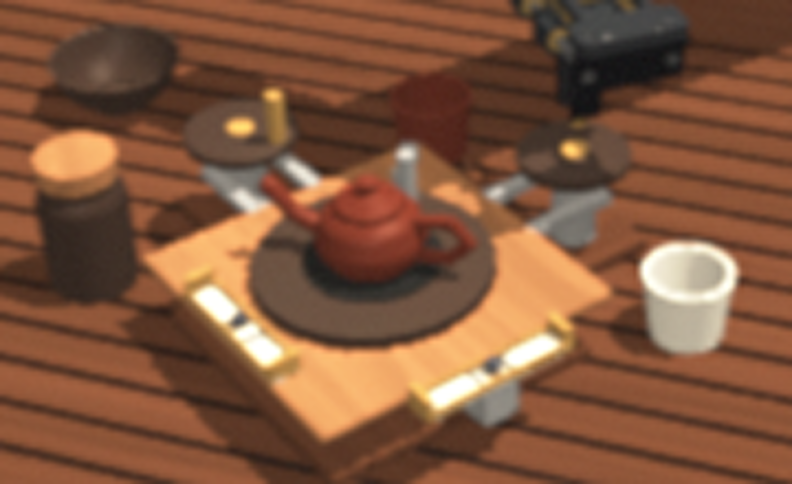

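View pics/w6d.png

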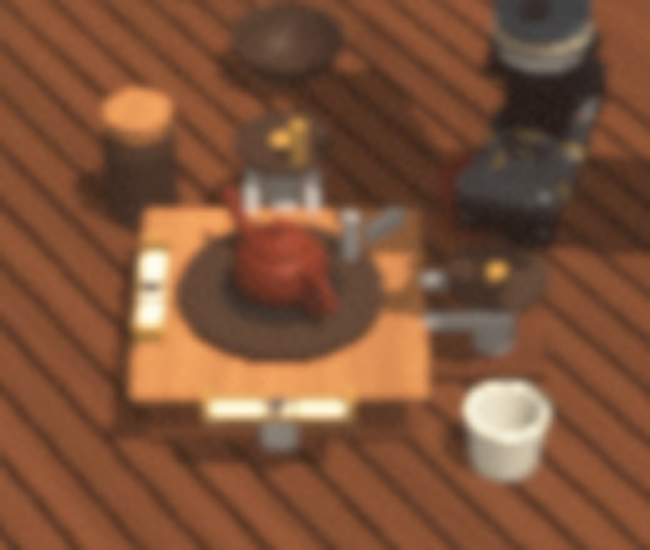

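{"method": "drive_tool", "body": {"plan": [{"offset":[0,0,0],"delta_rot":[0,0,0],"jaw":3},{"offset":[0,0,0],"delta_rot":[0,0,0],"jaw":3},{"offset":[0,0,0],"delta_rot":[0,0,0],"jaw":3},{"offset":[0,0,-3],"delta_rot":[0,0,0],"jaw":3},{"offset":[0,0,-7],"delta_rot":[0,0,-7],"jaw":3},{"offset":[0,0,-11],"delta_rot":[0,0,-14],"jaw":3},{"offset":[0,0,-15],"delta_rot":[0,0,-21],"jaw":3},{"offset":[0,0,-19],"delta_rot":[0,0,-28],"jaw":3}]}}

```text
time: 6.33
position: [0.4614, 0.0027, 0.2863]
tool_rot: [0.835, 0.551, -0.0, -0.0]
ft_force: [1.4, -0.4, -0.3]
grip_width: 0.0301
```

{"method": "drive_tool", "body": {"plan": [{"offset":[1.3,22.5,-7.4],"delta_rot":[0,0,-23],"jaw":3},{"offset":[1.3,22.5,-7.4],"delta_rot":[0,0,-23],"jaw":3},{"offset":[1.3,22.5,-7.4],"delta_rot":[0,0,-23],"jaw":3},{"offset":[1.3,22.5,-7.4],"delta_rot":[0,0,-23],"jaw":3},{"offset":[1.3,22.5,-7.4],"delta_rot":[0,0,-23],"jaw":3},{"offset":[1.3,22.5,-7.4],"delta_rot":[0,0,-23],"jaw":3},{"offset":[1.3,22.5,-7.4],"delta_rot":[0,0,-23],"jaw":3},{"offset":[1.3,22.5,-7.4],"delta_rot":[0,0,-23],"jaw":3}]}}

```text
time: 7.0
position: [0.6743, -0.0762, 0.3574]
tool_rot: [0.71, 0.704, -0.0, -0.001]
ft_force: [-0.5, 1.1, -0.3]
grip_width: 0.0299
```

```bash
cat > look.py <<'E'
import sys
from rig import *
from h import *
tag=sys.argv[1]; n=int(sys.argv[2])
c=calibration("wrist"); st=np.load("stand.npy"); L=[]; P=[]
for i in range(n):
    o=get_obs(); im=camera("wrist")[:,:,::-1]; P.append(np.r_[o['position'],o['tool_rot']])
    s=strips(im,c,campose("wrist",c,o),st); L.append(np.hstack([s['A'],np.zeros((133,10,3),np.uint8),s['B']]))
print(P[0].round(4),P[-1].round(4),get_obs()['time']); np.save(tag+".npy",P)
cv2.imwrite(f"pics/{tag}.png",im); o=np.vstack([x[15:118] for x in L]); k=780/o.shape[1]; cv2.imwrite(f"pics/{tag}s.png",cv2.resize(o,(780,int(min(k*o.shape[0],599)))))
cv2.imwrite(f"pics/{tag}z.png",cv2.resize(im[0:240,80:460],(760,480),interpolation=cv2.INTER_CUBIC))
E
python3 look.py w7 5
```

```text
[ 6.743e-01 -7.620e-02  3.574e-01  7.105e-01  7.037e-01 -2.000e-04
 -6.000e-04] [ 6.721e-01 -7.490e-02  3.579e-01  7.103e-01  7.039e-01 -5.000e-04
 -1.100e-03] 7.25
```

View pics/w7s.png

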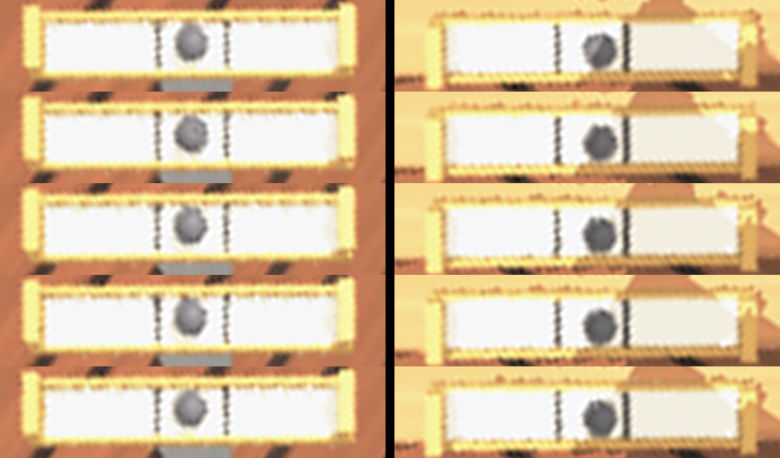

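View pics/w7z.png

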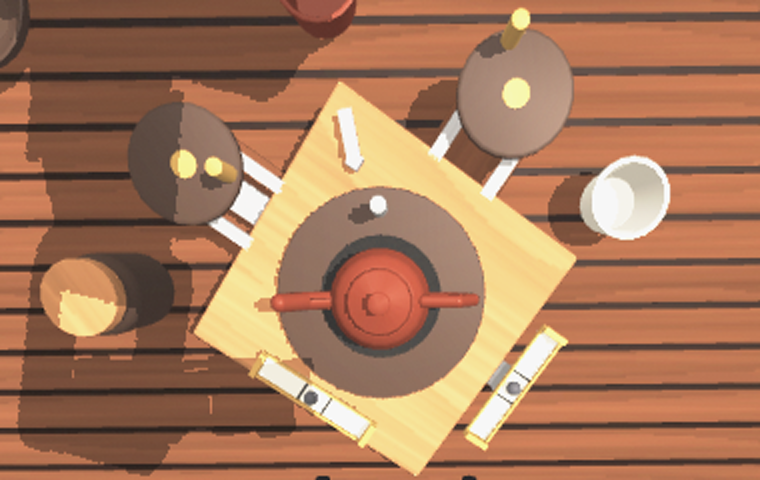

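```bash
python3 - <<'E'
from rig import *
from h import *
c=calibration("wrist"); P=np.load("w7.npy")[-1]; T=campose("wrist",c,obs7(P))
S=lambda u,v:(80+u/2-.25,v/2-.25)
for k,(u,v,z) in dict(cB=(184,164,.084),pB=(213,166,.122),peg=(377,205,.11),cA=(516,93,.084)).items(): print(k,atz(c,T,S(u,v),z).round(4))
x,y,t=np.load("stand.npy"); print(x-.165*np.sin(t),y+.165*np.cos(t))
E
```

```text
cB [ 0.536  -0.2212  0.084 ]
pB [ 0.5426 -0.1901  0.122 ]
peg [ 0.5661 -0.0863  0.11  ]
cA [0.4938 0.0083 0.084 ]
0.5375534815135126 -0.22162330622381407
```

{"method": "drive_tool", "body": {"plan": [{"offset":[-2,-2.2,3.3],"delta_rot":[0,0,0],"jaw":3},{"offset":[-4.3,-4.7,7],"delta_rot":[0,0,0],"jaw":3},{"offset":[-6.6,-7.2,11],"delta_rot":[0,0,0],"jaw":3},{"offset":[-8.8,-9.6,15],"delta_rot":[0,0,0],"jaw":3},{"offset":[-10.5,-11.5,18],"delta_rot":[0,0,0],"jaw":3},{"offset":[-11.7,-12.7,19.8],"delta_rot":[0,0,0],"jaw":3},{"offset":[-11.7,-12.7,19.8],"delta_rot":[0,0,0],"jaw":3},{"offset":[-11.7,-12.7,19.8],"delta_rot":[0,0,0],"jaw":3}]}}

```text
time: 7.92
position: [0.5409, -0.191, 0.1577]
tool_rot: [0.712, 0.703, -0.001, -0.004]
ft_force: [1.1, 0.4, -0.3]
grip_width: 0.03
```

```bash
python3 - <<'E'
from rig import *
from h import *
c=calibration("wrist")
o=get_obs(); im=camera("wrist")
T=campose("wrist",c,o)
print(o['position'],o['tool_rot'],o['time'],o['q'].round(2))
print(proj(c,T,[.544,-.1905,.122]),proj(c,T,[.537,-.2215,.084]))
z=im[180:260,200:350,::-1]; cv2.imwrite("pics/w8z.png",cv2.resize(z,(750,400),interpolation=cv2.INTER_CUBIC))
E
```

```text
[ 0.5408664  -0.19099848  0.15772984] [ 0.71150254  0.70267054 -0.00130538 -0.00406863] 7.9167 [-0.53  0.54  1.62 -0.    0.98 -2.09]
[278.36548886 237.89353516] [241.74116752 214.32492183]
```

View pics/w8z.png

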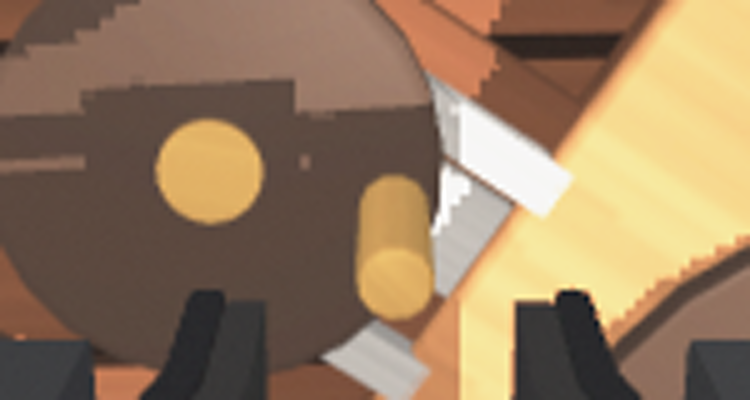

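{"method": "drive_tool", "body": {"plan": [{"offset":[0,0,3.2],"delta_rot":[0,0,0],"jaw":3},{"offset":[0,0,6.4],"delta_rot":[0,0,0],"jaw":3},{"offset":[0,0,6.4],"delta_rot":[0,0,0],"jaw":2},{"offset":[0,0,6.4],"delta_rot":[0,0,0],"jaw":1},{"offset":[0,0,6.4],"delta_rot":[0,0,0],"jaw":0.8},{"offset":[0,0,6.4],"delta_rot":[0,0,0],"jaw":0.8},{"offset":[0,0,6.4],"delta_rot":[0,0,0],"jaw":0.8},{"offset":[0,0,6.4],"delta_rot":[0,0,0],"jaw":0.8}]}}

```text
time: 8.63
position: [0.5473, -0.1903, 0.099]
tool_rot: [0.711, 0.703, 0.002, 0.002]
ft_force: [1.9, 4.5, 0.9]
grip_width: 0.0114
```

{"method": "drive_tool", "body": {"plan": [{"offset":[0.02,-0.16,0],"delta_rot":[0,0,-3],"jaw":0.8},{"offset":[0.04,-0.33,0],"delta_rot":[0,0,-6],"jaw":0.8},{"offset":[0.06,-0.49,0],"delta_rot":[0,0,-9],"jaw":0.8},{"offset":[0.06,-0.49,0],"delta_rot":[0,0,-9],"jaw":0.8},{"offset":[0.06,-0.49,0],"delta_rot":[0,0,-9],"jaw":0.8},{"offset":[0.06,-0.49,0],"delta_rot":[0,0,-9],"jaw":3},{"offset":[0.06,-0.49,0],"delta_rot":[0,0,-9],"jaw":3},{"offset":[0.06,-0.49,0],"delta_rot":[0,0,-9],"jaw":3}]}}

```text
time: 9.3
position: [0.5415, -0.1914, 0.0981]
tool_rot: [0.653, 0.757, 0.0, 0.002]
ft_force: [-0.7, 0.3, -0.4]
grip_width: 0.0245
```

{"method": "drive_tool", "body": {"plan": [{"offset":[0,0,-3],"delta_rot":[0,0,0],"jaw":3},{"offset":[0,0,-7],"delta_rot":[0,0,0],"jaw":3},{"offset":[4,4,-11],"delta_rot":[0,0,6],"jaw":3},{"offset":[7,7,-15],"delta_rot":[0,0,9],"jaw":3},{"offset":[9,10,-18],"delta_rot":[0,0,9],"jaw":3},{"offset":[10,12,-22],"delta_rot":[0,0,9],"jaw":3},{"offset":[10,14,-26],"delta_rot":[0,0,9],"jaw":3},{"offset":[10,14,-26],"delta_rot":[0,0,9],"jaw":3}]}}

```text
time: 9.97
position: [0.6595, -0.0732, 0.3497]
tool_rot: [0.71, 0.704, -0.0, 0.0]
ft_force: [1.4, -1.4, -0.1]
grip_width: 0.0299
```

```bash
python3 look.py w9 6
```

```text
[ 6.595e-01 -7.320e-02  3.497e-01  7.104e-01  7.038e-01 -1.000e-04
  5.000e-04] [ 6.584e-01 -7.440e-02  3.469e-01  7.106e-01  7.036e-01 -5.000e-04
 -3.000e-04] 10.2667
```

View pics/w9s.png

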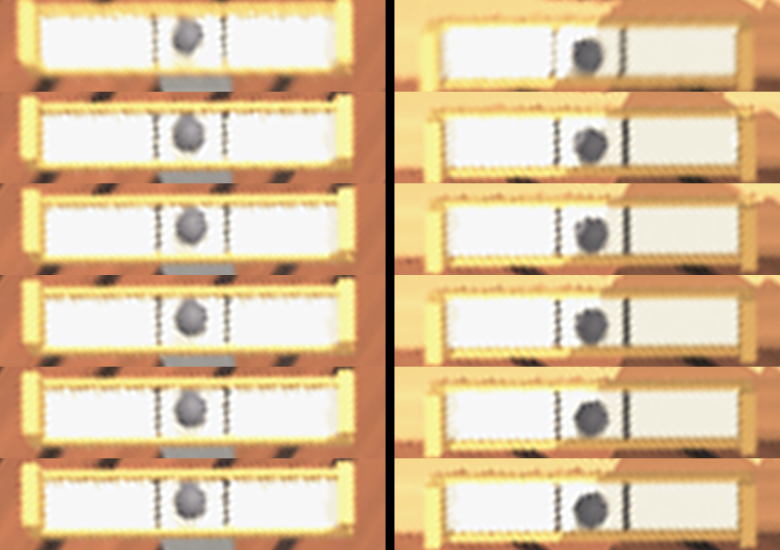

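View pics/w9z.png

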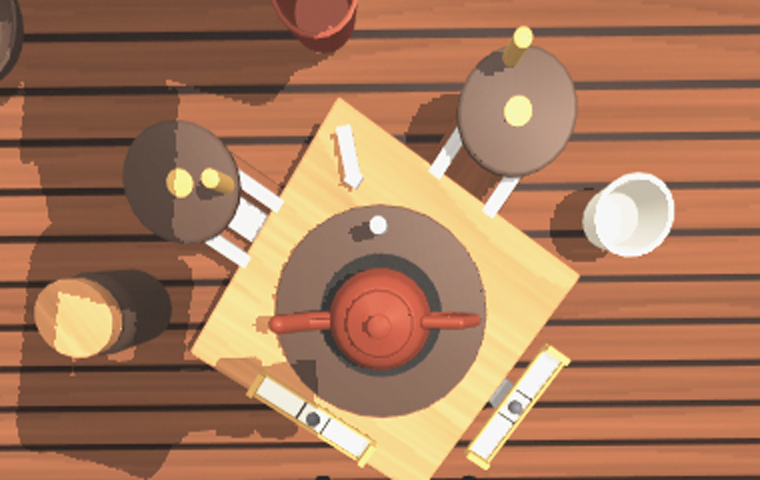

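```bash
python3 - <<'E'
from rig import *
from h import *
c=calibration("wrist"); P=np.load("w9.npy")[-1]; T=campose("wrist",c,obs7(P)); print(P)
S=lambda u,v:(80+u/2-.25,v/2-.25)
W={}
for k,(u,v,z) in dict(cB=(180,183,.084),pB=(210,179,.122),peg=(378,225,.11),cA=(518,110,.084),lid=(377,326,.134),ax=(381,311,.07)).items(): W[k]=atz(c,T,S(u,v),z);print(k,W[k].round(4))
x,y,t=np.load("stand.npy"); d=W['peg'][:2]-[x,y]; print(np.linalg.norm(d),np.degrees(np.arctan2(d[1],d[0])))
E
```

```text
[ 6.58429051e-01 -7.44311339e-02  3.46922480e-01  7.10631801e-01
  7.03563853e-01 -5.27081948e-04 -2.64392107e-04]
cB [ 0.536  -0.2214  0.084 ]
pB [ 0.538  -0.1892  0.122 ]
peg [ 0.5659 -0.0853  0.11  ]
cA [0.4933 0.0082 0.084 ]
lid [ 0.6288 -0.0865  0.134 ]
ax [ 0.6256 -0.0854  0.07  ]
0.06467640022922468 -179.98872338923601
```

{"method": "drive_tool", "body": {"plan": [{"offset":[-0.2,-1.6,3.3],"delta_rot":[0,0,0],"jaw":3},{"offset":[-0.5,-3.3,7],"delta_rot":[0,0,0],"jaw":3},{"offset":[-0.8,-5,10.5],"delta_rot":[0,0,0],"jaw":3},{"offset":[-1,-6.7,14],"delta_rot":[0,0,0],"jaw":3},{"offset":[-1.2,-8.2,17.2],"delta_rot":[0,0,0],"jaw":3},{"offset":[-1.3,-9.2,19],"delta_rot":[0,0,0],"jaw":3},{"offset":[-1.3,-9.2,19],"delta_rot":[0,0,0],"jaw":3},{"offset":[-1.3,-9.2,19],"delta_rot":[0,0,0],"jaw":3}]}}

```text
time: 10.93
position: [0.5651, -0.0865, 0.1557]
tool_rot: [0.711, 0.703, -0.001, -0.002]
ft_force: [1.1, -0.8, -0.0]
grip_width: 0.0301
```

```bash
python3 - <<'E'
from rig import *
from h import *
c=calibration("wrist")
for i in range(2): o=get_obs(); im=camera("wrist")
T=campose("wrist",c,o)
print(o['position'],o['tool_rot'],o['time'],o['q'].round(2))
print(proj(c,T,[.566,-.086,.110]))
z=im[180:260,200:350,::-1]; cv2.imwrite("pics/w10z.png",cv2.resize(z,(750,400),interpolation=cv2.INTER_CUBIC))
E
```

```text
[ 0.567415   -0.08702946  0.15730772] [7.10974112e-01 7.03218170e-01 6.67665861e-05 1.15749692e-04] 10.9833 [-0.35  0.54  1.63  0.    0.97 -1.91]
[279.13379639 226.35320318]
```

View pics/w10z.png

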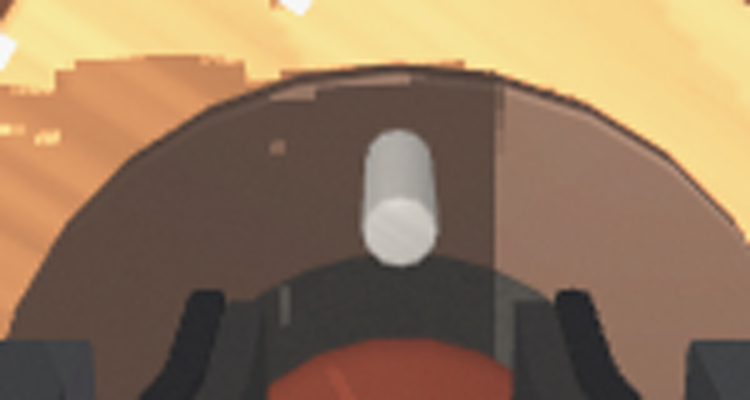

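{"method": "drive_tool", "body": {"plan": [{"offset":[0,0,3.5],"delta_rot":[0,0,0],"jaw":3},{"offset":[0,0,7],"delta_rot":[0,0,0],"jaw":3},{"offset":[0,0,7],"delta_rot":[0,0,0],"jaw":2},{"offset":[0,0,7],"delta_rot":[0,0,0],"jaw":1},{"offset":[0,0,7],"delta_rot":[0,0,0],"jaw":0.8},{"offset":[0,0,7],"delta_rot":[0,0,0],"jaw":0.8},{"offset":[0,0,7],"delta_rot":[0,0,0],"jaw":0.8},{"offset":[0,0,7],"delta_rot":[0,0,0],"jaw":0.8}], "squeeze": 8}}

```text
time: 11.7
position: [0.5692, -0.0868, 0.0896]
tool_rot: [0.711, 0.704, 0.001, 0.002]
ft_force: [1.3, 0.2, 6.0]
grip_width: 0.0118
```

```bash
python3 - <<'E'
from rig import *
from h import *
o=get_obs(); print(o['position'],o['tool_rot'],o['time'],o['ft_force'],o['grip_width'])
arc([.5664,-.0863],o['tool_rot'],[.6303,-.0854],[-3,-9,-16,-23,-30,-37,-44,-51,-58,-65,-72,-78,-80])
E
```

```text
[ 0.56915242 -0.0867799   0.0896418 ] [0.71061064 0.70357986 0.00136972 0.00245447] 11.7 [1.31659919 0.24827008 5.95358589] 0.011787471029192413
-3 [0.33 0.  ] rotz 3
-9 [1.   0.05] rotz 9
-16 [1.77 0.21] rotz 16
-23 [2.51 0.45] rotz 23
-30 [3.21 0.78] rotz 30
-37 [3.88 1.19] rotz 37
-44 [4.48 1.69] rotz 44
-51 [5.02 2.25] rotz 51
-58 [5.49 2.87] rotz 58
-65 [5.88 3.55] rotz 65
-72 [6.18 4.27] rotz 72
-78 [6.37 4.91] rotz 78
-80 [6.42 5.13] rotz 80
```

```bash
python3 - <<'E'
from h import *
arc([.5682,-.0866],[.7106,.7036,0,0],[.6303,-.0854],[-3,-9,-16,-23,-30,-37,-44,-51])
print()
t=np.radians(51);v=np.array([.5682-.6303,-.0866+.0854]);w=[np.cos(t)*v[0]+np.sin(t)*v[1],-np.sin(t)*v[0]+np.cos(t)*v[1]]
q=(R.from_euler('z',-51,degrees=True)*R.from_quat([.7106,.7036,0,0])).as_quat()
arc(np.array(w)+[.6303,-.0854],q,[.6303,-.0854],[-7,-14,-21,-26,-29])
E
```

```text
-3 [ 0.33 -0.  ] rotz 3
-9 [0.97 0.05] rotz 9
-16 [1.72 0.19] rotz 16
-23 [2.44 0.42] rotz 23
-30 [3.13 0.74] rotz 30
-37 [3.77 1.14] rotz 37
-44 [4.36 1.62] rotz 44
-51 [4.89 2.16] rotz 51

-7 [0.76 0.02] rotz 7
-14 [1.51 0.14] rotz 14
-21 [2.24 0.35] rotz 21
-26 [2.74 0.55] rotz 26
-29 [3.03 0.69] rotz 29
```

{"method": "drive_tool", "body": {"plan": [{"offset":[0.33,0,0],"delta_rot":[0,0,3],"jaw":0.8},{"offset":[0.97,0.05,0],"delta_rot":[0,0,9],"jaw":0.8},{"offset":[1.72,0.19,0],"delta_rot":[0,0,16],"jaw":0.8},{"offset":[2.44,0.42,0],"delta_rot":[0,0,23],"jaw":0.8},{"offset":[3.13,0.74,0],"delta_rot":[0,0,30],"jaw":0.8},{"offset":[3.77,1.14,0],"delta_rot":[0,0,37],"jaw":0.8},{"offset":[4.36,1.62,0],"delta_rot":[0,0,44],"jaw":0.8},{"offset":[4.89,2.16,0],"delta_rot":[0,0,51],"jaw":0.8}]}}

```text
time: 12.37
position: [0.5911, -0.0386, 0.0896]
tool_rot: [0.945, 0.327, 0.002, 0.002]
ft_force: [1.0, -2.7, 5.6]
grip_width: 0.0117
```

{"method": "drive_tool", "body": {"plan": [{"offset":[0.76,0.02,0],"delta_rot":[0,0,7],"jaw":0.8},{"offset":[1.51,0.14,0],"delta_rot":[0,0,14],"jaw":0.8},{"offset":[2.24,0.35,0],"delta_rot":[0,0,21],"jaw":0.8},{"offset":[2.74,0.55,0],"delta_rot":[0,0,26],"jaw":0.8},{"offset":[3.03,0.69,0],"delta_rot":[0,0,29],"jaw":0.8},{"offset":[3.03,0.69,0],"delta_rot":[0,0,29],"jaw":0.8},{"offset":[3.03,0.69,0],"delta_rot":[0,0,29],"jaw":0.8},{"offset":[3.03,0.69,0],"delta_rot":[0,0,29],"jaw":0.8}]}}

```text
time: 13.03
position: [0.6193, -0.0255, 0.0896]
tool_rot: [0.997, 0.083, 0.003, 0.001]
ft_force: [0.4, -1.9, 5.5]
grip_width: 0.0118
```

```bash
python3 - <<'E'
from rig import *
from h import *
o=get_obs(); print(o['position'],o['tool_rot'],o['time'],o['ft_force'],o['grip_width'])
im=camera("scene"); cv2.imwrite("pics/w11z.png",cv2.resize(im[175:285,165:345,::-1],(792,484),interpolation=cv2.INTER_CUBIC))
E
```

```text
[ 0.61928283 -0.0255216   0.08957867] [0.99658236 0.08255221 0.00257059 0.00145578] 13.0333 [ 0.41347586 -1.94066069  5.5044218 ] 0.01177869067703322
```

View pics/w11z.png

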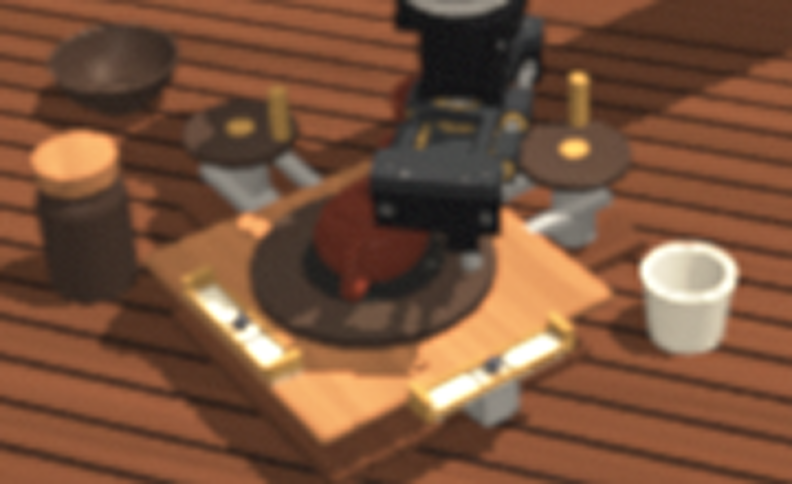

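{"method": "drive_tool", "body": {"plan": [{"offset":[0,0,0],"delta_rot":[0,0,0],"jaw":3},{"offset":[0,0,0],"delta_rot":[0,0,0],"jaw":3},{"offset":[0,0,0],"delta_rot":[0,0,0],"jaw":3},{"offset":[0,0,-3],"delta_rot":[0,0,0],"jaw":3},{"offset":[0,0,-7],"delta_rot":[0,0,-7],"jaw":3},{"offset":[0,0,-11],"delta_rot":[0,0,-14],"jaw":3},{"offset":[0,0,-15],"delta_rot":[0,0,-21],"jaw":3},{"offset":[0,0,-19],"delta_rot":[0,0,-28],"jaw":3}]}}

```text
time: 13.75
position: [0.6163, -0.0238, 0.2786]
tool_rot: [0.946, 0.324, -0.001, -0.001]
ft_force: [1.3, 0.0, -0.4]
grip_width: 0.0301
```

{"method": "drive_tool", "body": {"plan": [{"offset":[0.7,7,-8],"delta_rot":[0,0,-7],"jaw":3},{"offset":[0.7,7,-8],"delta_rot":[0,0,-14],"jaw":3},{"offset":[0.7,7,-8],"delta_rot":[0,0,-21],"jaw":3},{"offset":[0.7,7,-8],"delta_rot":[0,0,-28],"jaw":3},{"offset":[0.7,7,-8],"delta_rot":[0,0,-35],"jaw":3},{"offset":[0.7,7,-8],"delta_rot":[0,0,-42],"jaw":3},{"offset":[0.7,7,-8],"delta_rot":[0,0,-49],"jaw":3},{"offset":[0.7,7,-8],"delta_rot":[0,0,-52],"jaw":3}]}}

```text
time: 14.42
position: [0.6647, -0.0753, 0.3565]
tool_rot: [0.709, 0.705, -0.0, -0.001]
ft_force: [0.4, 0.2, -0.5]
grip_width: 0.0297
```

```bash
python3 look.py w12 6
```

```text
[ 6.647e-01 -7.530e-02  3.565e-01  7.088e-01  7.055e-01 -4.000e-04
 -9.000e-04] [ 6.650e-01 -7.540e-02  3.569e-01  7.110e-01  7.032e-01 -2.000e-04
 -4.000e-04] 14.7167
```

View pics/w12s.png

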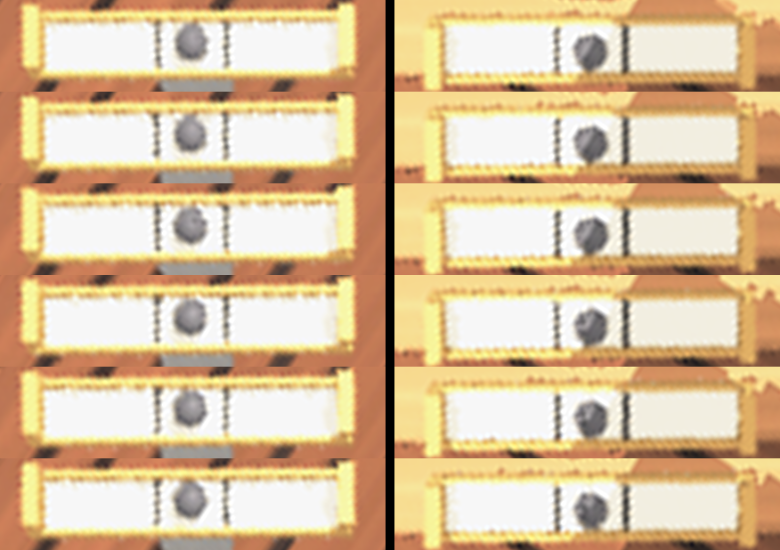

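View pics/w12z.png

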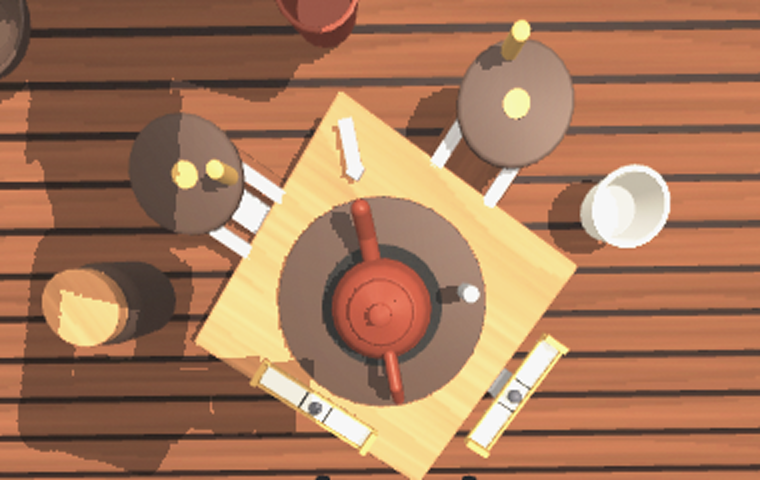

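```bash
python3 - <<'E'
from rig import *
from h import *
c=calibration("wrist"); P=np.load("w12.npy")[-1]; T=campose("wrist",c,obs7(P))
S=lambda u,v:(80+u/2-.25,v/2-.25)
x,y,t=np.load("stand.npy")
W={}
for k,(u,v,z) in dict(peg=(471,294,.11),cA=(517,103,.084),cB=(185,175,.084),idx_in=(354,176,.070),idx_out=(345,121,.070),spout=(361,207,.125),handle=(398,398,.11),lid=(380,315,.134)).items():
    W[k]=atz(c,T,S(u,v),z); d=W[k][:2]-[x,y]; print(k,W[k].round(4),np.linalg.norm(d).round(4),np.degrees(np.arctan2(d[1],d[0])).round(1))
print('index dir',np.degrees(t)+45-360)
d=W['spout']-W['lid']; print(np.degrees(np.arctan2(d[1],d[0])))
d=W['idx_out']-W['idx_in']; print(np.degrees(np.arctan2(d[1],d[0])))
d=W['spout']-W['handle']; print(np.degrees(np.arctan2(d[1],d[0])))
im=cv2.imread("pics/w12.png"); cv2.imwrite("pics/w12q.png",cv2.resize(im[50:210,190:350],(640,640),interpolation=cv2.INTER_CUBIC)[:600])
E
```

```text
peg [ 0.6184 -0.0227  0.11  ] 0.0638 101.0
cA [0.4937 0.0086 0.084 ] 0.166 145.5
cB [ 0.5363 -0.2213  0.084 ] 0.1654 -124.7
idx_in [ 0.5367 -0.1041  0.07  ] 0.0957 -168.7
idx_out [ 0.5007 -0.1093  0.07  ] 0.1321 -169.5
spout [ 0.5616 -0.0966  0.125 ] 0.0698 -170.7
handle [ 0.6922 -0.0741  0.11  ] 0.0626 10.3
lid [ 0.6295 -0.0855  0.134 ] 0.0011 -173.2
index dir -169.3090952341425
-170.67109881273493
-171.78236188860328
-170.23196389892587
```

View pics/w12q.png

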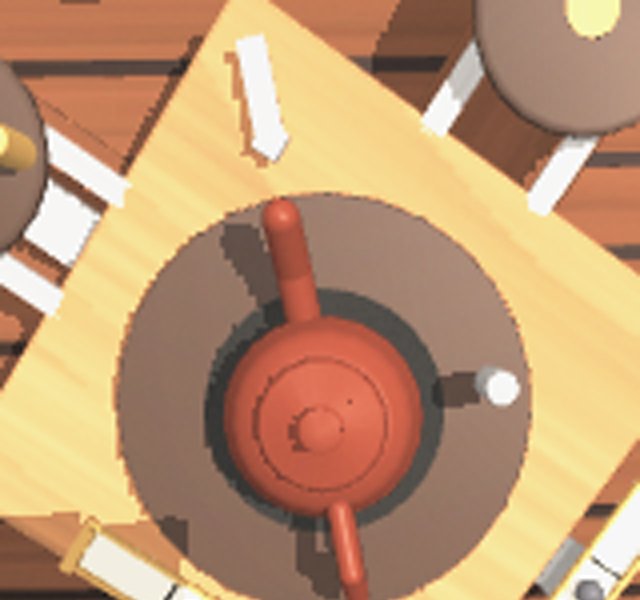

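```bash
python3 - <<'E'
from rig import *
o=get_obs(); print(o['time'],o['ft_force'],abs(o['joint_velocities']).max())
print(hand_in())
E
```

```text
14.7167 [-0.13975079  0.22237388 -0.29781275] 0.005828590297340989
the job is handed in; nothing more can be done
None
```

The platform is level both ways, the spout points at the index, and I handed the job in at 14.7 s. The arm was clear above the stand and touching nothing.

- **Knob A:** I turned it about 51° clockwise by its peg. The ball went from about 16 mm off to within 0.5 mm of the middle.
- **Knob B:** I turned it about 9° counter-clockwise. Its ball was already between the lines, about 2.7 mm off, and is now centred.
- **Ball levels:** I took six pictures after the last move, and both balls stayed in the middle in all of them. The readings agreed closely and showed none of the 0.015 rad scatter the task mentions.
- **Turntable:** I turned it about 80° clockwise by its steel peg. The peg's position puts the spout 0.3° from the index direction; measuring the spout itself puts it 1 to 1.5° off. The two disagree by about a degree, which is within the measurement error.

The teapot was not touched. The cups and caddy look unmoved in the last pictures; I did not check the bigger pot, scoop and mug again, but the arm only passed above them. No check failed.

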